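# Close the chopper's cross-threaded lid and switch it on

### The job

The lid of the countertop chopper was set down askew and rides on top of the bowl's thread. Leaving it on the bowl, turn it back (anticlockwise from above) until it drops into the thread, then screw it forward (clockwise) fully home, so that its handle stands over the bowl's handle. Only then push the start switch over to on, and leave the crockery, jars and pots around the machine where they stand.

Things in the scene. Friction and masses are not known exactly. Their poses are not given: they have to be found in the camera images.
- machine: Countertop chopper, fixed. Origin on the table, on the bowl's vertical axis; z up. White motor base 200 x 200 x 70 mm about the origin, and a white console 50 mm high (x -85..65, y -220..-90 mm) with the start switch. Steel bowl, 150 mm wide, rim 171 mm above the table.
- bowl_rim (a point): Centre of the bowl's rim, 171 mm up. Hidden thread: the lid's three lugs lie on level ridges; clockwise they soon meet a stop. Anticlockwise, after 15 to 60 degrees, the lid drops 15 mm into gaps, its handle then 67 to 98 degrees anticlockwise of home (a stop at 98). Clockwise from there it sinks 5 mm more to the hard stop at home. Turning takes 0.05 to 0.2 N m.
- lid_hub (a point): Centre of the lid's top, on its axis; x axis along the lid's handle. Loose smooth grey plastic lid (friction about 0.25), 0.45 kg, 180 mm wide, 34 mm high; black hub (52 mm wide) and handle stand 28 mm above it. Lid's underside is 62 mm below this point. Height of this point over the table: 225 mm riding on the ridges, 210 mm dropped into the gaps, 205 mm home.
- lid_handle (a point): Point on the lid's straight black handle bar, 107 mm out from the lid's axis, half-way up the bar; x axis points outward along the bar. The bar runs from the hub to 125 mm out (35 mm past the lid's edge, free beneath), is 20 mm wide and 28 mm high (14 mm above and below this point) and can be pushed from either side.
- bowl_handle (a point): Top face of the bowl's own fixed black handle, 107 mm from the bowl axis, 118 mm above the table, 22 mm wide; it sticks out to 127 mm. The lid is home when the lid handle stands straight above it. It lies at 135 degrees from the machine's x axis (anticlockwise).
- switch_tip (a point): Centre of the black ball (26 mm diameter) on the start lever's end. The steel rod, 10 mm thick, is 70 mm long from a pivot 72 mm above the table, at x -10, y -165 mm in the machine's frame, and swings about the machine's y axis.
- switch (a joint): Start lever angle: 0 = off, leaning 0.5 rad to the machine's -x; 1.0 = on, leaning 0.5 rad to +x. Stays where it is left; a push of about 1 N at the ball moves it. Starts between 0 and 0.12.
- cup: Bystander: white ceramic cup, 72 mm wide, 85 mm tall, beside the machine; origin at the centre of its underside. Leave it alone.
- spice_jar: Bystander: jar with steel cap, 56 mm wide, 100 mm tall, beside the machine; origin at the centre of its underside. Leave it alone.
- mixing_bowl: Bystander: steel mixing bowl, 200 mm wide, 85 mm tall; origin at the centre of its underside. Leave it alone.
- oil_bottle: Bystander: amber bottle, 70 mm wide, 220 mm tall; origin at the centre of its underside. Leave it alone.
- pot: Bystander: aluminium pot, 170 mm wide, 100 mm tall; origin at the centre of its underside. Leave it alone.
- can: Bystander: food can, 74 mm wide, 110 mm tall; origin at the centre of its underside. Leave it alone.
Things that resemble listed ones, but are neither listed nor needed, are in the scene too. Leave any blue or orange look-alike of the part that bears lid_hub alone.

How it is judged:
By the outcome, as a careful person would: the job done as asked, in the order asked, and still so for the second after the job is handed in, with the robot touching nothing.
It also fails if it takes over 58 s, if anything falls off the work surface, if the arm or the gripper's body presses on something with over 40 N, if the wrist force passes 120 N, or if a joint passes its speed limit or range.

### The arm

A 6-joint arm with a two-finger parallel gripper is mounted at the origin on the work surface. World frame = base frame: x ahead of the robot, y to its left, z up, the work surface at z = 0. Lengths are in m, angles in rad, forces in N, time in s.
With the tool pointing down it reaches from about 0.35 to 0.775 m from the base axis. Payload 7.3 kg.
Tool frame: the origin (TCP) lies on the mounting face of the last link; the fingertips stand 178 mm ahead of it and the grasp point (between the pads) lies 159 mm ahead of it (robot.tcp_to_tips is the distance from the TCP to the fingertips, in m); z points along the fingers, y is the direction in which the jaws open and shut (so a half turn about z gives the same grasp; the last joint's range is limited). The gripper opens to 92 mm and grips with 3 to 60 N. Pads are 19 mm wide; open, the fingers measure 130 mm over their backs; the gripper's body (75 mm by 190 mm) begins 47 mm behind the grasp point.
Start: joints at [0.98, 0.342, 1.524, -0, 1.275, -0.146], TCP at [0.226, 0.474, 0.405] pointing down, gripper open.
Joint ranges: [-2.53, 2.53], [-0.77, 2.02], [0.04, 2.7], [-1, 4.14], [0.28, 2.66], [-3.11, 3.11]. Speed limits (rad/s): [2.57, 2.57, 3.14, 3.14, 3.14, 3.14].

### API

Orientations are given as [roll, pitch, yaw] about the fixed x, y, z axes, in that order (R = Rz(yaw) Ry(pitch) Rx(roll)).
In Python, from cell import robot, viewer gives the robot as it stands.
- The arm moves only by the shell command python3 -m creep 'ROWS' [OPENING] [FORCE]. ROWS is JSON, a list that holds one entry, the list of rows, each a list of 6 numbers: the shift along the world's x, y, z in mm, then the turn, a rotation vector about the world's x, y, z in degrees. A call has 1 to 5 rows; each row shifts and turns the pose as measured when the row begins; what a row does not reach is not made up. A row lasts 1/12 s, in which the tool goes at most 41.7 mm and 7.16 degrees, less where a joint would pass 70% of its speed; a pose out of reach is approached as far as the arm can. A call with a gripper value outside its range is refused whole. OPENING is the closure, from -1 (fully open) to 1 (shut), set as the call begins (- or left out, the last holds). The fingers move at their own pace and stop on an object; FORCE is the grip in N (left out, the last holds). Time passes only in rows, so rows that do not move let the fingers close. It gives the time, the measured TCP pose, the force and the opening at its end, in the units of the state.
- robot.observe(): the state, without advancing time (a new reading comes with each control period).
- viewer.read_camera(name): name is "side" or "top" or "wrist"; returns the picture (420x560x3 uint8, blue, green, red); there is no depth.
- viewer.camera_model(name): a dict with "fx", "fy", "cx", "cy" (pixels), "pose" (4x4, takes a point from camera to world coordinates); the wrist camera has in their place "mount" (4x4, takes a point from camera to tool coordinates, whose origin is the TCP and whose axes are the flange's). Camera axes: x right, y up, looking along -z (the intrinsics and any distortion apply to the point x, -y, -z); pixel columns grow to the right and rows downward; lengths in m; the calibration is good to about 2 mm. The wrist camera is an equidistant fisheye: a pixel r from the principal point sees the ray r / f radians off the axis. A picture is of the moment at which its call begins: read the wrist's pose just before it. camera_model takes no time and is no camera call.
- robot.hand_in(): hands the job in, once; it reports no verdict.
The state is a dict: "time": time; "qpos": joint angles; "qvel": joint speeds; "joint_efforts": joint torques, N m; "tool_pos": TCP position; "tool_rot": TCP orientation; "contact_force": force on the tool from outside, world axes, zero at the start; "torque": the same for the moment, N m; "opening": finger opening in m.
Only numpy, scipy, OpenCV 4.12 (cv2) and the standard library are available. Lean on these libraries where they do the work, as an engineer would, in place of code of your own. Each camera call takes 0.05 s, during which the arm holds its last target. There are 200 camera calls.

## Working session

There is one attempt and no reset: what is moved stays moved. The work goes in short steps, Python scripts to look and compute and a shell command to move; the robot and the scene stay as the last step left them, time stands still between calls to the robot, and variables do not carry over. Pictures are saved under pics/ and viewed, about 8 in all and at most 12, crops included, and the job is handed in when it is done.

```bash
mkdir -p pics; ls; python3 - <<'E'
from cell import robot, viewer
import cv2,json
s=robot.observe();print(s)
for n in("side","top"):
    im=viewer.read_camera(n);cv2.imwrite(f"pics/{n}0.png",im)
    m=viewer.camera_model(n);print(n,m)
print(viewer.camera_model("wrist"))
a=cv2.imread("pics/side0.png");b=cv2.imread("pics/top0.png")
E
```

```text
pics
{'time': 0.0, 'qpos': array([ 9.79978310e-01,  3.42700349e-01,  1.52502464e+00,  1.15358133e-05,
        1.27538398e+00, -1.46003821e-01]), 'qvel': array([-1.28882590e-03,  6.83968603e-04, -1.07202249e-05,  1.42817654e-03,
       -8.95971808e-04, -7.96180506e-04]), 'joint_efforts': array([-4.10248185e-05, -4.31236124e+01, -2.44217938e+01,  7.16508483e-02,
        5.60653768e-02, -1.59213514e-04]), 'tool_pos': array([0.22580419, 0.47380501, 0.40405371]), 'tool_rot': array([-3.14009407e+00, -2.31516271e-04,  2.69677492e+00]), 'contact_force': array([ 0.05274353, -0.60239135, -0.65956275]), 'torque': array([ 0.02687216, -0.07845497, -0.04823143]), 'opening': 0.0919787658639651}
side {'fx': 397.6490908129851, 'fy': 397.6490908129851, 'cx': 283.95643076080745, 'cy': 203.13548189144356, 'pose': array([[ 0.7476092 ,  0.31600878, -0.58413948, -0.15571137],
       [-0.66401429,  0.37269621, -0.6482149 , -0.78242674],
       [ 0.01286497,  0.87248839,  0.48846546,  0.74137267],
       [ 0.        ,  0.        ,  0.        ,  1.        ]])}
top {'fx': 416.9772078293719, 'fy': 416.9772078293719, 'cx': 283.36996346528673, 'cy': 212.2604033585642, 'pose': array([[-0.0103944 ,  0.99765878, -0.06759377,  0.46150664],
       [-0.99990912, -0.00978988,  0.00926851,  0.01817961],
       [ 0.00858508,  0.06768397,  0.99766987,  1.36662938],
       [ 0.        ,  0.        ,  0.        ,  1.        ]])}
{'fx': 325.19226210127806, 'fy': 325.19226210127806, 'cx': 275.867959084389, 'cy': 212.71643398806668, 'mount': array([[-9.75330790e-04,  9.68872190e-01,  2.47559545e-01,
         6.57148210e-02],
       [ 9.99998381e-01,  1.31940612e-03, -1.22397499e-03,
         2.92490967e-04],
       [-1.51250691e-03,  2.47557950e-01, -9.68871908e-01,
         2.10990595e-02],
       [ 0.00000000e+00,  0.00000000e+00,  0.00000000e+00,
         1.00000000e+00]])}
```

View pics/top0.png

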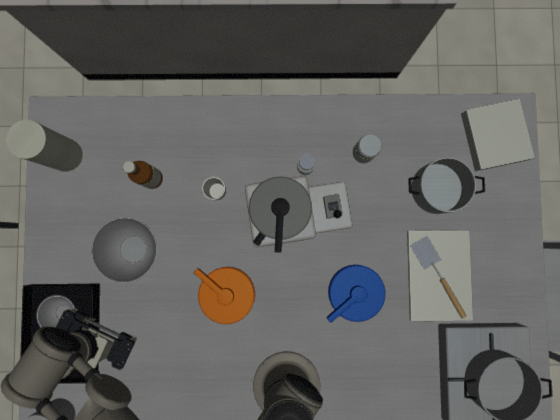

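View pics/side0.png

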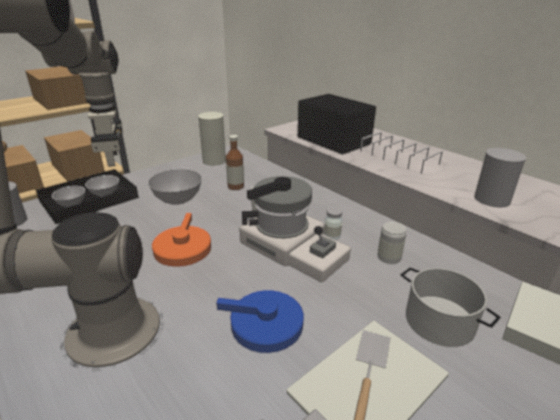

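The grey lid on the machine (top 280,208; handle end 278,250) is the one meant. The orange one (226,295) and the blue one (357,293) lie on the table and are the look-alikes. I'll confirm that in an enlarged crop.

```bash
cat > h.py <<'E'
from cell import robot, viewer
import cv2,numpy as np
from scipy.spatial.transform import Rotation as R
def ray(n,u,v):
    m=viewer.camera_model(n);P=m["pose"]
    d=P[:3,:3]@np.array([(u-m["cx"])/m["fx"],-(v-m["cy"])/m["fy"],-1]);return P[:3,3],d
def at(n,u,v,z):
    o,d=ray(n,u,v);return o+d*(z-o[2])/d[2]
def proj(n,p):
    m=viewer.camera_model(n);P=m["pose"];c=P[:3,:3].T@(np.array(p)-P[:3,3])
    return m["cx"]-m["fx"]*c[0]/c[2], m["cy"]+m["fy"]*c[1]/c[2]
def obs():
    s=robot.observe();T=np.eye(4);T[:3,:3]=R.from_euler("xyz",s["tool_rot"]).as_matrix();T[:3,3]=s["tool_pos"];return s,T
def crop(n,src,x0,y0,w,h,out,k):
    a=cv2.imread(src)[y0:y0+h,x0:x0+w];cv2.imwrite(out,cv2.resize(a,None,fx=k,fy=k,interpolation=cv2.INTER_CUBIC))
E
python3 -c "
from h import *
crop('top','pics/top0.png',195,145,165,120,'pics/c1.png',4.8)"
```

```text
(no output)
```

View pics/c1.png

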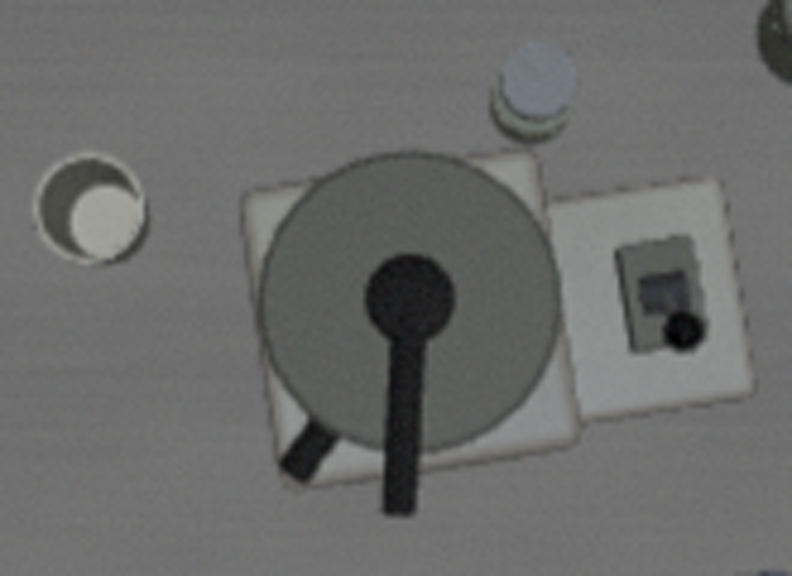

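Confirmed: the grey lid with its black hub (crop 410,299) sits on the machine, handle end (399,515), bowl handle end (296,470), switch ball (684,330).

```bash
python3 -c "
from h import *
f=lambda x,y,z:at('top',195+x/4.8,145+y/4.8,z)
hub=f(410,299,.225);e=f(399,513,.225);b=f(296,470,.112);ball=f(684,330,.133)
bl=f(245,190,.07);br=f(535,150,.07);c3=f(578,438,.07);c4=f(290,487,.07)
print(hub,e,b,ball)
d=e-hub;print('lid ang',np.degrees(np.arctan2(d[1],d[0])),np.linalg.norm(d))
print('corners',bl,br,c3,c4,'cent',(bl+br+c3+c4)/4)
for p,q in((bl,br),(c4,c3)):
  d=q-p;print('yaw',np.degrees(np.arctan2(d[0],-d[1])),np.linalg.norm(d))
for p,q in((c4,bl),(c3,br)):
  d=q-p;print('yaw',np.degrees(np.arctan2(d[1],d[0])),np.linalg.norm(d))
d=b-hub;print('bowl h',np.degrees(np.arctan2(d[1],d[0])),np.linalg.norm(d))
print('side hub',proj('side',hub), 'ball',proj('side',ball))
for n,u,v,z in(('cup',213.5,187,.085),('jar',306.5,162,.1),('bottle',130,168,.22),('orange',226,297,.03),('blue',357,293,.03)):print(n,at('top',u,v,z))
o,T=obs();print('tips',T[:3,3]+T[:3,2]*.178,T[:3,1])
"
```

```text
[0.55260985 0.01554211 0.225     ] [0.4307467  0.02299865 0.225     ] [0.45514258 0.08757171 0.112     ] [ 0.53907949 -0.15389173  0.133     ]
lid ang 176.49856428412124 0.12209106416352344
corners [0.63728436 0.1220131  0.07      ] [ 0.66185312 -0.06746426  0.07      ] [ 0.47368065 -0.09265086  0.07      ] [0.44402792 0.09383112 0.07      ] cent [0.55421151 0.01393227 0.07      ]
yaw 7.388087764847844 0.19106358263342202
yaw 9.035032532185394 0.18882482636753653
yaw 8.296781334706042 0.19530048005716547
yaw 7.6236437623691735 0.189850574705539
bowl h 143.5351120627389 0.16570193896322882
side hub (np.float64(281.6179523053192), np.float64(179.37335714166454)) ball (np.float64(317.7067966487459), np.float64(230.70377429614527))
cup [0.62866256 0.22128879 0.085     ]
jar [ 0.70133815 -0.06623489  0.1       ]
bottle [0.66612115 0.43069053 0.22      ]
orange [0.28499251 0.19016618 0.03      ]
blue [ 0.29275714 -0.22542078  0.03      ]
tips [0.22568669 0.47363672 0.226109  ] [ 0.4303065   0.90268184 -0.00134463]
```

```bash
python3 -m creep '[[[16,-32,8,0,0,2],[16,-32,8,0,0,2],[16,-32,8,0,0,2],[16,-32,8,0,0,2],[16,-32,8,0,0,2]]]' 0 10
```

```text
time: 0.52
tool_pos: [0.3043, 0.3124, 0.4407]
tool_rot: [-3.134, -0.005, 2.889]
contact_force: [0.8, -0.3, 0.4]
opening: 0.0629
```

```bash
python3 -m creep '[[[16,-33,0,0,0,1.3],[16,-33,0,0,0,1.3],[16,-33,0,0,0,1.3],[16,-33,0,0,0,1.3],[16,-33,0,0,0,1.3]]]' && python3 -m creep '[[[16,-32,0,0,0,1.3],[16,-32,0,0,0,1.3],[16,-32,0,0,0,1],[16,-32,0,0,0,1]]]' && python3 - <<'E'
from h import *
s,T=obs();np.save('Tw.npy',T)
a=viewer.read_camera("wrist");cv2.imwrite("pics/w1.png",a);t=T[:3,3]+T[:3,2]*.178;print('tips',t,T[:3,1])
E
```

```text
time: 0.93
tool_pos: [0.3855, 0.1392, 0.442]
tool_rot: [-3.135, -0.003, 3.012]
contact_force: [0.7, 0.1, 0.3]
opening: 0.046
time: 1.27
tool_pos: [0.4504, 0.0036, 0.4415]
tool_rot: [-3.136, -0.004, 3.096]
contact_force: [0.3, 0.6, 0.6]
opening: 0.0457
tips [0.44960588 0.00256262 0.26350405] [ 0.04598002  0.99892465 -0.00594848]
```

View pics/w1.png

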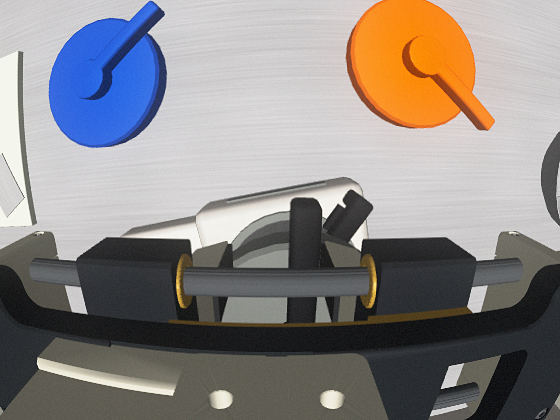

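```bash
cat >> h.py <<'E'
def wat(T,u,v,z):
    m=viewer.camera_model("wrist");x,y=u-m["cx"],v-m["cy"];r=np.hypot(x,y);th=r/m["fx"]
    d=np.array([np.sin(th)*x/r,-np.sin(th)*y/r,-np.cos(th)]);M=T@m["mount"];d=M[:3,:3]@d;o=M[:3,3]
    return o+d*(z-o[2])/d[2]
E
python3 -c "
from h import *
T=np.load('Tw.npy');print(wat(T,307,201,.225),wat(T,306,255,.225))"
python3 -m creep '[[[-2,12,0,0,0,0],[0,7,-10,0,0,0]]]'
```

```text
[0.42731905 0.02288322 0.225     ] [0.46295031 0.02149852 0.225     ]
time: 1.48
tool_pos: [0.4524, 0.0144, 0.4315]
tool_rot: [-3.131, -0.001, 3.085]
contact_force: [-0.1, -0.0, 1.1]
opening: 0.0462
```

```bash
python3 -m creep '[[[-6,7,0,0,0,0],[0,0,0,0,0,0],[0,0,-8,0,0,0],[0,0,-8,0,0,0]]]'
```

```text
time: 1.82
tool_pos: [0.4444, 0.0253, 0.4144]
tool_rot: [-3.132, -0.003, 3.088]
contact_force: [-0.3, 0.3, -0.6]
opening: 0.0459
```

```bash
python3 -m creep '[[[0,-2,-9,0,0,0],[0,0,-10,0,0,0],[0,0,-10,0,0,0],[0,0,-9,0,0,0],[0,0,0,0,0,0]]]'
```

```text
time: 2.23
tool_pos: [0.4426, 0.0257, 0.3722]
tool_rot: [-3.132, -0.004, 3.093]
contact_force: [0.0, -0.2, -0.4]
opening: 0.0458
```

```bash
python3 -m creep '[[[0,0,0,0,0,0],[2,-2,0,0,0,0],[0,0,0,0,0,0]]]' 0.39 8 && python3 -m creep '[[[0,-7.4,0,0,0,4],[0.5,-7.4,0,0,0,4],[1,-7.4,0,0,0,4],[1.4,-7.3,0,0,0,4],[1.9,-7.3,0,0,0,4]]]'
```

```text
time: 2.48
tool_pos: [0.4445, 0.0242, 0.3723]
tool_rot: [-3.132, -0.004, 3.095]
contact_force: [0.5, -0.1, 0.1]
opening: 0.0312
time: 2.9
tool_pos: [0.4496, -0.0123, 0.3744]
tool_rot: [-3.134, -0.001, -2.824]
contact_force: [-0.2, 1.6, -0.3]
opening: 0.0282
```

```bash
python3 -m creep '[[[2.2,-7.1,-1.5,0,0,3.5],[2.6,-7,-1.5,0,0,3.5],[3.1,-6.8,-1.5,0,0,3.5],[3.6,-6.5,-1,0,0,3.5],[4,-6.3,-1,0,0,3.5]]]'; python3 - <<'E'
from h import *
cv2.imwrite("pics/s1.png",viewer.read_camera("side"));cv2.imwrite("pics/t1.png",viewer.read_camera("top"))
a=cv2.imread("pics/s1.png")[130:280,210:370];b=cv2.imread("pics/t1.png")[150:270,230:360]
a=cv2.resize(a,(400,375));b=cv2.resize(b,(400,369));c=np.zeros((375,800,3),np.uint8);c[:,:400]=a;c[:369,400:]=b;cv2.imwrite("pics/c2.png",c)
E
```

```text
time: 3.32
tool_pos: [0.4655, -0.0473, 0.3706]
tool_rot: [-3.133, 0.003, -2.502]
contact_force: [0.4, 0.6, 0.2]
opening: 0.0282
```

View pics/c2.png

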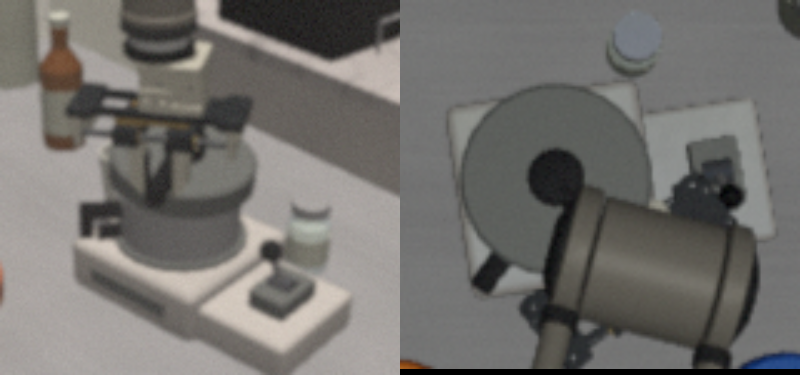

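```bash
python3 - <<'E'
from h import *
a=cv2.imread("pics/side0.png",0);b=cv2.imread("pics/s1.png",0)
for u in(300,306):
  print(u);print(a[180:240,u-1:u+2].mean(1).astype(int).tolist());print(b[180:240,u-1:u+2].mean(1).astype(int).tolist())
for z in(.225,.21):
  print(z,proj('side',[.553+.09*.6,.015-.09*.75,z-.028]),proj('side',[.553,.015,z]))
E
```

```text
300
[116, 114, 113, 112, 116, 114, 113, 113, 113, 112, 115, 112, 114, 113, 115, 113, 113, 111, 112, 109, 100, 87, 72, 68, 68, 70, 69, 70, 71, 81, 97, 118, 137, 135, 113, 94, 86, 86, 86, 88, 86, 85, 87, 87, 87, 86, 88, 88, 87, 90, 97, 102, 103, 105, 128, 159, 179, 183, 179, 171]
[46, 47, 68, 95, 108, 113, 105, 97, 90, 98, 109, 113, 111, 114, 118, 116, 120, 115, 119, 119, 117, 117, 119, 120, 118, 111, 106, 92, 77, 66, 65, 69, 65, 68, 71, 79, 89, 91, 92, 90, 89, 91, 89, 92, 90, 91, 91, 89, 91, 91, 100, 105, 106, 110, 132, 165, 187, 191, 186, 178]
306
[152, 146, 132, 120, 114, 112, 111, 113, 113, 113, 113, 115, 113, 113, 114, 113, 106, 99, 88, 74, 69, 65, 65, 67, 68, 80, 99, 122, 136, 138, 132, 128, 127, 124, 125, 132, 140, 142, 130, 116, 112, 105, 105, 104, 107, 109, 111, 113, 116, 125, 146, 164, 177, 181, 179, 172, 157, 145, 128, 123]
[61, 70, 83, 107, 123, 124, 115, 116, 113, 113, 116, 117, 115, 120, 117, 119, 119, 118, 120, 118, 119, 118, 113, 104, 94, 80, 67, 64, 62, 69, 75, 97, 111, 125, 131, 137, 145, 148, 136, 123, 115, 111, 109, 109, 111, 116, 115, 118, 121, 133, 152, 169, 186, 188, 186, 177, 166, 150, 134, 129]
0.225 (np.float64(310.31614725666753), np.float64(190.34397001794983)) (np.float64(281.83672923249003), np.float64(179.39734591644637))
0.21 (np.float64(310.08972702726015), np.float64(194.7888283402471)) (np.float64(281.78531567574043), np.float64(183.91505260019952))
```

The lid's rim dropped by ~6 px in the side view, and the bright rim gap has vanished. So it has fallen into the thread, with the handle at about 215°. Now I screw it clockwise.

```bash
python3 -m creep '[[[-4.1,6.2,-2,0,0,-4],[-3.7,6.5,-2,0,0,-4],[-3.2,6.7,-2,0,0,-4],[-2.7,7,-1.5,0,0,-4],[-2.2,7.1,-1,0,0,-4]]]'
```

```text
time: 3.83
tool_pos: [0.4503, -0.0142, 0.3643]
tool_rot: [-3.126, 0.009, -2.883]
contact_force: [1.2, -0.8, 0.8]
opening: 0.028
```

```bash
python3 -m creep '[[[-1.8,7.3,0,0,0,-4],[-1.3,7.4,0,0,0,-4],[-0.8,7.4,0,0,0,-4],[-0.2,7.5,0,0,0,-4],[0.3,7.5,0,0,0,-4]]]'; python3 - <<'E'
from h import *
s,T=obs();z=T[:3,2];print('tips',T[:3,3]+.178*z,'tilt fix about world xyz deg',np.degrees(np.cross(z,[0,0,-1])))
E
```

```text
time: 4.25
tool_pos: [0.4452, 0.0253, 0.3663]
tool_rot: [-3.124, 0.013, 3.021]
contact_force: [0.2, -0.9, -0.6]
opening: 0.0279
tips [0.44706645 0.02187548 0.18831797] tilt fix about world xyz deg [1.11291703 0.59233125 0.        ]
```

```bash
python3 -m creep '[[[0.9,6.5,-1,0.3,0.15,-3.7],[1.5,6.5,-1,0.3,0.15,-3.7],[2,6.5,-1,0.3,0.15,-4],[2.5,6.5,-1,0.2,0.15,-4]]]'
```

```text
time: 4.58
tool_pos: [0.4515, 0.0536, 0.3642]
tool_rot: [-3.139, 0.002, 2.729]
contact_force: [0.7, -0.5, 0.9]
opening: 0.0282
```

```bash
python3 -m creep '[[[2.2,5.2,0,0,0,-2.5],[2.5,5,0,0,0,-2.5],[2.7,4.9,0,0,0,-2.5]]]'
```

```text
time: 4.83
tool_pos: [0.4583, 0.0703, 0.3651]
tool_rot: [-3.139, 0.002, 2.583]
contact_force: [-0.4, -1.0, 0.4]
opening: 0.0281
```

```bash
python3 -m creep '[[[2.2,3.2,0,0,0,-2],[0,0,0,0,0,0]]]'
```

```text
time: 5.0
tool_pos: [0.4604, 0.0747, 0.3657]
tool_rot: [-3.139, 0.003, 2.541]
contact_force: [0.0, -0.4, 0.2]
opening: 0.028
```

```bash
python3 -m creep '[[[2.2,2.4,0,0,0,-1],[2.2,2.4,0,0,0,-1]]]'; python3 -m creep '[[[2,2.2,0,0,0,-1],[0,0,0,0,0,0]]]'
```

```text
time: 5.17
tool_pos: [0.464, 0.0798, 0.366]
tool_rot: [-3.138, 0.003, 2.505]
contact_force: [-1.2, -0.9, -0.7]
opening: 0.0277
time: 5.33
tool_pos: [0.466, 0.0824, 0.3662]
tool_rot: [-3.138, 0.003, 2.485]
contact_force: [-0.1, -0.1, -1.1]
opening: 0.0284
```

```bash
python3 -m creep '[[[2,2.2,0,0,0,-1],[0,0,0,0,0,0]]]';python3 -m creep '[[[1.5,1.8,0,0,0,-0.5],[0,0,0,0,0,0]]]'
```

```text
time: 5.5
tool_pos: [0.4676, 0.0844, 0.3661]
tool_rot: [-3.135, 0.002, 2.466]
contact_force: [-0.7, -0.4, -0.4]
opening: 0.0279
time: 5.67
tool_pos: [0.4686, 0.0858, 0.3658]
tool_rot: [-3.132, 0.001, 2.456]
contact_force: [-0.9, -2.9, 1.9]
opening: 0.0283
```

```bash
python3 -m creep '[[[2.5,3,0,0,0,0],[0,0,0,0,0,0]]]';python3 -m creep '[[[3,4,0,0,0,0],[3,4,0,0,0,0]]]'; python3 - <<'E'
from h import *
cv2.imwrite("pics/s2.png",viewer.read_camera("side"));s,T=obs();np.save('Tw2.npy',T);cv2.imwrite("pics/t2.png",viewer.read_camera("top"))
print(s['contact_force'],s['torque'])
a=cv2.imread("pics/s2.png")[130:250,215:345];b=cv2.imread("pics/t2.png")[160:280,215:345]
cv2.imwrite("pics/c3.png",cv2.resize(np.hstack([a,b]),None,fx=3,fy=3,interpolation=2))
E
```

```text
time: 5.83
tool_pos: [0.4699, 0.0874, 0.3655]
tool_rot: [-3.124, -0.0, 2.457]
contact_force: [-1.6, -2.9, 1.2]
opening: 0.0282
time: 6.0
tool_pos: [0.474, 0.0925, 0.3651]
tool_rot: [-3.111, -0.001, 2.457]
contact_force: [-8.7, -13.6, 4.3]
opening: 0.0366
[ -8.01703189 -12.59365328   4.82311175] [-2.36016267  1.49033533  0.15697903]
```

View pics/c3.png

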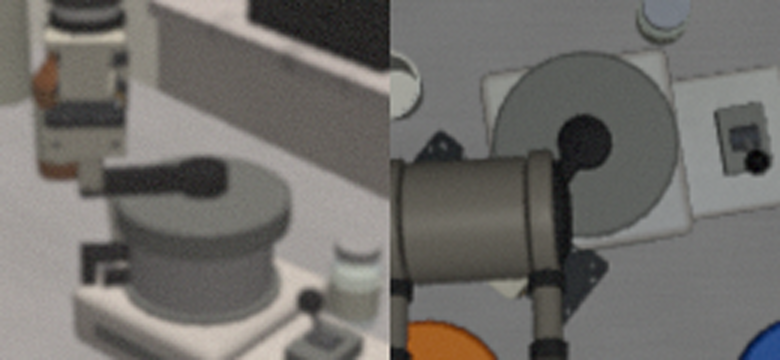

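```bash
python3 -m creep '[[[-3,-4,0,0.5,0,0],[-2,-3,0,0,0,0],[0,0,0,0,0,0]]]' 0.1; python3 - <<'E'
from h import *
s,T=obs();z=T[:3,2];print(s['contact_force'],'tips',T[:3,3]+.178*z,'fix',np.degrees(np.cross(z,[0,0,-1])))
E
```

```text
time: 6.35
tool_pos: [0.4694, 0.0851, 0.3653]
tool_rot: [-3.12, -0.006, 2.457]
contact_force: [0.1, -0.7, -0.2]
opening: 0.041
[ 0.09471007 -0.6550035  -0.20420161] tips [0.46621092 0.08273038 0.18736059] fix [ 0.7548993  -1.02759701  0.        ]
```

Force rose to ~15 N at the hard stop, and the side view shows the lid handle straight over the bowl handle. I'm raising clear now.

```bash
python3 -m creep '[[[0,0,8,0,0,0],[0,0,12,0.2,-0.3,0],[0,0,20,0.2,-0.3,0],[0,0,20,0.2,-0.3,0],[0,0,12,0.1,-0.1,0]]]' && python3 -m creep '[[[-3,-30,0,0,0,-5],[-3,-30,0,0,0,-5],[0,-30,0,0,0,-5],[3,-30,0,0,0,-5],[4,-30,0,0,0,-5]]]' 1 10 && python3 -m creep '[[[5,-30,0,0,0,-5],[5,-28,0,0,0,-5],[5,-22,0,0,0,-5],[0,-10,0,0,0,-2]]]'; python3 - <<'E'
from h import *
cv2.imwrite("pics/t3.png",viewer.read_camera("top"));cv2.imwrite("pics/s3.png",viewer.read_camera("side"))
s,T=obs();z=T[:3,2];print('tips',T[:3,3]+.178*z,'y',np.degrees(np.arctan2(T[1,1],T[0,1])),'fix',np.degrees(np.cross(z,[0,0,-1])))
a=cv2.imread("pics/s3.png")[130:250,215:345];b=cv2.imread("pics/t3.png")[145:265,230:360]
cv2.imwrite("pics/c4.png",cv2.resize(np.hstack([a,b]),None,fx=3,fy=3,interpolation=2))
E
```

```text
time: 6.77
tool_pos: [0.4695, 0.086, 0.4415]
tool_rot: [3.14, -0.002, 2.457]
contact_force: [1.0, 0.6, -0.3]
opening: 0.0415
time: 7.18
tool_pos: [0.4702, -0.0627, 0.4534]
tool_rot: [3.121, 0.01, 2.015]
contact_force: [0.9, 1.0, -0.3]
opening: 0.0129
time: 7.52
tool_pos: [0.4856, -0.1594, 0.4596]
tool_rot: [3.112, 0.015, 1.699]
contact_force: [0.0, 0.1, 0.1]
opening: 0.0008
tips [ 0.49064701 -0.16007699  0.28135978] y 7.628263691762176 fix [0.60741878 1.75871406 0.        ]
```

View pics/c4.png

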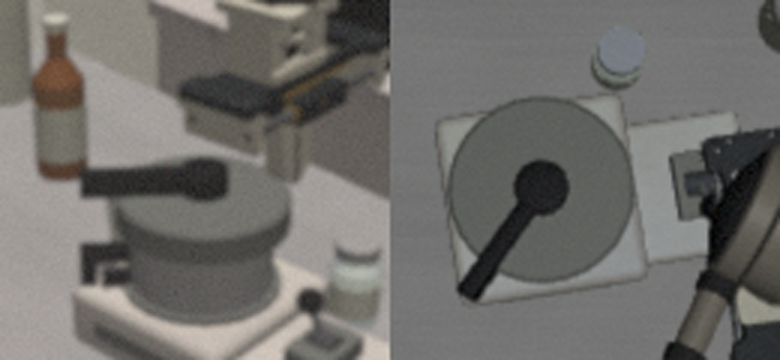

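```bash
python3 - <<'E'
from h import *
b=cv2.imread("pics/t3.png",0)
# dark bar centroid inside annuli; project dark pixels to z=.205
pts=[]
for v in range(190,255):
  for u in range(240,300):
    if b[v,u]<45:
      p=at("top",u,v,.205);pts.append(p[:2])
pts=np.array(pts);
hub=at("top",280.5,207.3,.205)[:2]
r=np.hypot(*(pts-hub).T);h=pts[r<.028].mean(0);print('hub',hub,h)
r=np.hypot(*(pts-h).T);k=(r>.04)&(r<.12);d=pts[k].mean(0)-h;print(k.sum(),np.degrees(np.arctan2(d[1],d[0])))
# same on initial picture: machine-edge yaw + bowl handle
cv2.imwrite("pics/c5.png",cv2.resize(cv2.imread("pics/t3.png")[195:255,240:350],None,fx=7,fy=7,interpolation=2))
E
```

```text
hub [0.55418025 0.01526329] [0.55414432 0.01712714]
199 144.35892110102975
```

View pics/c5.png

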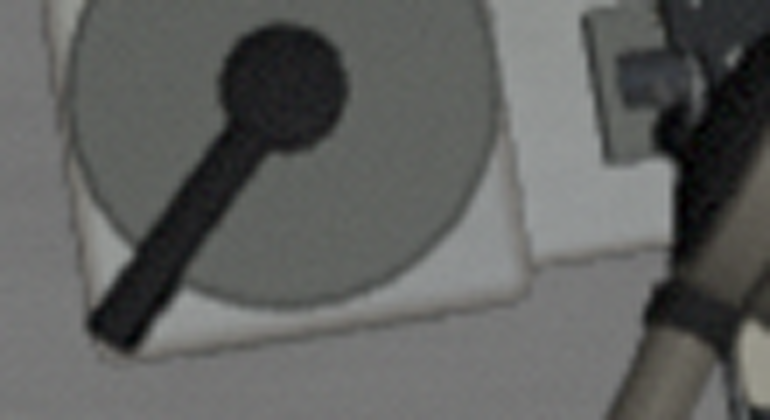

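```bash
python3 - <<'E'
from h import *
for n in("side0","s1","s2","s3"):
  a=cv2.imread(f"pics/{n}.png",0);
  print(n,[a[195:226,u-1:u+2].mean(1).astype(int).tolist() for u in(300,)])
a=cv2.imread("pics/s2.png");b=cv2.imread("pics/s3.png")
d=cv2.absdiff(a,b)[175:220,238:310].max(2);print('s2-s3 diff',d.max(),np.argwhere(d>40).shape)
for zz in(.225,.21,.205):print(zz,[proj('side',[.553+.09*np.cos(t),.015+.09*np.sin(t),zz-.062])for t in(-.9,)])
E
```

```text
side0 [[113, 113, 111, 112, 109, 100, 87, 72, 68, 68, 70, 69, 70, 71, 81, 97, 118, 137, 135, 113, 94, 86, 86, 86, 88, 86, 85, 87, 87, 87, 86]]
s1 [[116, 120, 115, 119, 119, 117, 117, 119, 120, 118, 111, 106, 92, 77, 66, 65, 69, 65, 68, 71, 79, 89, 91, 92, 90, 89, 91, 89, 92, 90, 91]]
s2 [[115, 116, 114, 116, 115, 116, 114, 115, 112, 107, 97, 83, 74, 70, 74, 75, 71, 70, 74, 85, 88, 89, 90, 90, 89, 91, 91, 88, 88, 88, 91]]
s3 [[114, 114, 116, 114, 115, 116, 114, 113, 115, 115, 109, 102, 90, 76, 71, 69, 73, 70, 69, 73, 76, 83, 89, 87, 89, 87, 87, 88, 89, 88, 88]]
s2-s3 diff 87 (280, 2)
0.225 [(np.float64(310.96574059620133), np.float64(200.50597444447325))]
0.21 [(np.float64(310.73834149277195), np.float64(204.83103277770297))]
0.205 [(np.float64(310.66315370536284), np.float64(206.261080484957))]
```

```bash
python3 - <<'E'
from h import *
def edge(a,u):
  p=cv2.GaussianBlur(a,(3,3),0)[190:222,u].astype(float);g=np.diff(p)
  i=int(np.argmin(np.where(np.arange(len(g))<2,0,g)));i=min(max(i,1),len(g)-2)
  y=g[i-1:i+2];den=y[0]-2*y[1]+y[2];return 190.5+i+(0.5*(y[0]-y[2])/den if den else 0)
im={n:cv2.imread(f"pics/{n}.png",0) for n in("side0","s1","s2","s3")}
for u in range(262,312,5):
  print(u,[round(edge(im[n],u),1) for n in im])
c=lambda z,t:proj('side',[.5535+.09*np.cos(t),.0152+.09*np.sin(t),z-.028])
for z in(.225,.21,.205):
  q=np.array([c(z,t) for t in np.linspace(-3.0,-.6,200)]);i=np.argsort(q[:,0]);print(z,[round(float(np.interp(u,q[i,0],q[i,1])),1) for u in range(262,312,5)])
E
```

```text
262 [np.float64(212.1), np.float64(203.5), np.float64(205.0), np.float64(205.4)]
267 [np.float64(213.9), np.float64(207.0), np.float64(206.3), np.float64(207.0)]
272 [np.float64(215.0), np.float64(199.0), np.float64(207.5), np.float64(208.3)]
277 [np.float64(215.7), np.float64(194.0), np.float64(208.0), np.float64(209.0)]
282 [np.float64(215.8), np.float64(209.0), np.float64(208.3), np.float64(209.6)]
287 [np.float64(215.8), np.float64(208.8), np.float64(208.0), np.float64(209.4)]
292 [np.float64(202.8), np.float64(208.7), np.float64(207.4), np.float64(209.0)]
297 [np.float64(215.4), np.float64(208.0), np.float64(206.3), np.float64(207.7)]
302 [np.float64(213.2), np.float64(206.4), np.float64(204.5), np.float64(206.0)]
307 [np.float64(197.2), np.float64(204.0), np.float64(218.8), np.float64(218.8)]
0.225 [198.7, 200.3, 201.4, 202.0, 202.3, 202.1, 201.5, 200.5, 198.9, 196.2]
0.21 [203.2, 204.9, 206.0, 206.7, 206.9, 206.7, 206.1, 205.1, 203.4, 200.6]
0.205 [204.7, 206.5, 207.6, 208.2, 208.4, 208.2, 207.7, 206.6, 204.9, 202.0]
```

```bash
python3 - <<'E'
from h import *
h=at('top',280.65,207.5,.205);e=at('top',240+118/7,195+337/7,.205);d=e-h;print(np.degrees(np.arctan2(d[1],d[0])),np.hypot(d[0],d[1]))
from scipy.optimize import least_squares
# bar axis: dark pixel line centre vs direction, s.t. z=.205, and edges via subpixel across profiles
b=cv2.GaussianBlur(cv2.imread("pics/t3.png",0),(3,3),0).astype(np.float32)
def fit(b,z,th0):
  C=h[:2] if z<.21 else np.array([.5530,.0155]);out=[]
  for r in np.arange(.04,.118,.004):
    s=np.arange(-.03,.0301,.0005);c=C+r*np.array([np.cos(th0),np.sin(th0)]);t=np.array([-np.sin(th0),np.cos(th0)])
    uv=np.array([proj('top',[*(c+x*t),z]) for x in s],np.float32)
    p=cv2.remap(b,uv[:,0].reshape(-1,1),uv[:,1].reshape(-1,1),1).ravel();w=np.clip(62-p,0,None)*(abs(s)<.022)
    out.append((r,(w*s).sum()/max(w.sum(),1e-6)))
  o=np.array(out);k=np.polyfit(o[:,0],o[:,1],1);return np.degrees(th0+np.arctan(k[0])),k[1]*1000
print(fit(b,.205,np.radians(144)))
a=cv2.GaussianBlur(cv2.imread("pics/top0.png",0),(3,3),0).astype(np.float32);print('start',fit(a,.225,np.radians(176.5)))
E
```

```text
145.79111687363732 0.11926724240131603Traceback (most recent call last):
  File "<stdin>", line 14, in <module>
  File "<stdin>", line 10, in fit
  File "h.py", line 10, in proj
    m=viewer.camera_model(n);P=m["pose"];c=P[:3,:3].T@(np.array(p)-P[:3,3])
ValueError: time passes only in moves, steps and waits
```

The measured handle angle is 144–146° against an expected 143°. Withdrawing may have nudged the lid back a degree or two, so I'll press it home again with closed fingers and retreat straight away from the bar.

```bash
python3 -m creep '[[[-9,30,-4,0.1,0.3,5.5],[-9,30,-4,0.1,0.3,5.5],[-9,30,-4,0.1,0.3,5.5],[-8,30,-4,0.1,0.3,5.5],[-5,30,-4,0.1,0.3,5.5]]]' 1 && python3 -m creep '[[[-5,30,-5,0,0,5.5],[-3,22,-5,0,0,5.5],[0,0,0,0,0,5],[0,0,0,0,0,0]]]'; python3 - <<'E'
from h import *
s,T=obs();z=T[:3,2];print('tips',T[:3,3]+.178*z,'y',np.degrees(np.arctan2(T[1,1],T[0,1])),'fix',np.degrees(np.cross(z,[0,0,-1])))
E
```

```text
time: 8.03
tool_pos: [0.442, -0.0022, 0.4406]
tool_rot: [3.13, -0.004, 2.21]
contact_force: [0.2, 0.3, 0.2]
opening: 0.0004
time: 8.37
tool_pos: [0.4273, 0.063, 0.4318]
tool_rot: [3.125, -0.007, 2.53]
contact_force: [0.1, -0.2, 0.9]
opening: 0.0003
tips [0.42791862 0.0660682  0.25382255] y 54.977057843483074 fix [-0.98825384  0.20561849  0.        ]
```

```bash
python3 -m creep '[[[9,-10,0,-0.5,0.1,0],[7,-8,0,-0.5,0.1,0],[0,0,0,0,0,0]]]' && python3 -m creep '[[[0,0,-14,0,0,0],[0,0,-16,0,0,0],[0,0,-16,0,0,0],[0,0,-14,0,0,0],[0,0,0,0,0,0]]]'
```

```text
time: 8.62
tool_pos: [0.4429, 0.0463, 0.4332]
tool_rot: [3.141, 0.002, 2.533]
contact_force: [1.4, 0.6, 0.2]
opening: 0.0005
time: 9.03
tool_pos: [0.445, 0.0421, 0.3724]
tool_rot: [3.139, 0.006, 2.519]
contact_force: [-1.2, 0.6, 0.0]
opening: 0.0004
```

Tips at 0.194. Down a little, then push along (0.6, 0.8).

```bash
python3 -m creep '[[[2,3,-3,0,0,0],[2.4,3.2,-3,0,0,0],[2.4,3.2,0,0,0,0],[0,0,0,0,0,0]]]'; python3 -m creep '[[[2.4,3.2,0,0,0,0],[2.4,3.2,0,0,0,0]]]'
```

```text
time: 9.37
tool_pos: [0.4537, 0.0507, 0.3675]
tool_rot: [3.138, 0.007, 2.513]
contact_force: [-0.3, -1.0, -0.3]
opening: 0.0004
time: 9.53
tool_pos: [0.4578, 0.0564, 0.368]
tool_rot: [-3.139, 0.006, 2.514]
contact_force: [-13.1, -20.7, 4.6]
opening: 0.0001
```

```bash
python3 -m creep '[[[-3,-4,0,0,0,0],[-5,-7,0,0,0,0],[-4,-5,0,0,0,0]]]' && python3 -m creep '[[[0,0,15,0,0,-5],[0,-5,25,0,0,-5],[0,-25,20,0,0,-5],[3,-30,10,0,0,-5],[3,-30,0,0,0,-5]]]' && python3 -m creep '[[[5,-30,0,0,0,-5],[8,-30,0,0,0,-5],[8,-30,0,0,0,-5],[6,-25,0,0,0,-5],[0,0,0,0,0,-2]]]'; python3 - <<'E'
from h import *
cv2.imwrite("pics/t4.png",viewer.read_camera("top"))
s,T=obs();z=T[:3,2];print('tips',T[:3,3]+.178*z,'y',np.degrees(np.arctan2(T[1,1],T[0,1])),'fix',np.degrees(np.cross(z,[0,0,-1])))
b=cv2.imread("pics/t4.png",0);M=viewer.camera_model("top");P=M["pose"]
v,u=np.mgrid[190:255,240:300];d=np.stack([(u-M["cx"])/M["fx"],-(v-M["cy"])/M["fy"],-np.ones(u.shape)],-1)@P[:3,:3].T
p=(P[:3,3]+d*((.205-P[2,3])/d[...,2:]))[...,:2]
for n in("t3","t4"):
  b=cv2.imread(f"pics/{n}.png",0);h=np.array([.554,.0155]);q=p-h;r=np.hypot(q[...,0],q[...,1]);a=np.degrees(np.arctan2(q[...,1],q[...,0]))
  for lo,hi in((.04,.08),(.08,.12)):
    k=(r>lo)&(r<hi)&(abs(a-144)<22)&(b[190:255,240:300]<50);print(n,k.sum(),a[k].mean())
E
```

```text
time: 9.78
tool_pos: [0.446, 0.0406, 0.3687]
tool_rot: [-3.138, 0.008, 2.516]
contact_force: [-0.4, -0.2, 0.4]
opening: 0.0003
time: 10.2
tool_pos: [0.4489, -0.0495, 0.4425]
tool_rot: [3.141, 0.005, 2.069]
contact_force: [0.4, -0.7, 0.9]
opening: 0.0005
time: 10.62
tool_pos: [0.4745, -0.175, 0.4463]
tool_rot: [3.131, 0.011, 1.658]
contact_force: [-1.0, 1.1, 0.7]
opening: 0.0004
tips [ 0.47608439 -0.17519382  0.26827099] y 4.994282429981917 fix [0.51041145 0.61693485 0.        ]
t3 98 142.47946013000177
t3 106 143.82405096218244
t4 98 142.65822493439842
t4 106 143.82405096218244
```

Same angle before and after the second 24 N push, so the lid is home. Now the switch.

```bash
python3 -m creep '[[[5,7,-10,0.25,0.3,1.5],[5,6,-20,0.25,0.3,1.5],[0,0,-30,0,0,0],[0,0,-30,0,0,0],[0,0,-20,0,0,0]]]'; python3 - <<'E'
from h import *
cv2.imwrite("pics/s4.png",viewer.read_camera("side"))
s,T=obs();z=T[:3,2];print('tips',T[:3,3]+.178*z,'y',np.degrees(np.arctan2(T[1,1],T[0,1])),'fix',np.degrees(np.cross(z,[0,0,-1])))
E
```

```text
time: 11.08
tool_pos: [0.4843, -0.1569, 0.3364]
tool_rot: [3.129, 0.004, 1.725]
contact_force: [0.2, 0.5, -0.8]
opening: 0.0007
tips [ 0.48469897 -0.15620747  0.15499118] y 8.840473501074486 fix [-0.05182674  0.40372916  0.        ]
```

```bash
python3 -m creep '[[[0,-4,-12,0,0.2,0],[0,-2,-12,0,0,0],[0,0,-12,0,0,0],[0,0,0,0,0,0]]]'; python3 - <<'E'
from h import *
cv2.imwrite("pics/s5.png",viewer.read_camera("side"))
s,T=obs();z=T[:3,2];print(s['contact_force'],'tips',T[:3,3]+.178*z)
cv2.imwrite("pics/c6.png",cv2.resize(cv2.imread("pics/s5.png")[150:290,240:400],None,fx=4,fy=4,interpolation=2))
E
```

```text
time: 11.47
tool_pos: [0.4831, -0.1576, 0.2947]
tool_rot: [3.141, -0.005, 1.738]
contact_force: [-1.0, -0.1, 0.0]
opening: 0.0002
[0.62843091 0.23263902 0.36955628] tips [ 0.4837552  -0.15696628  0.11788654]
```

View pics/c6.png

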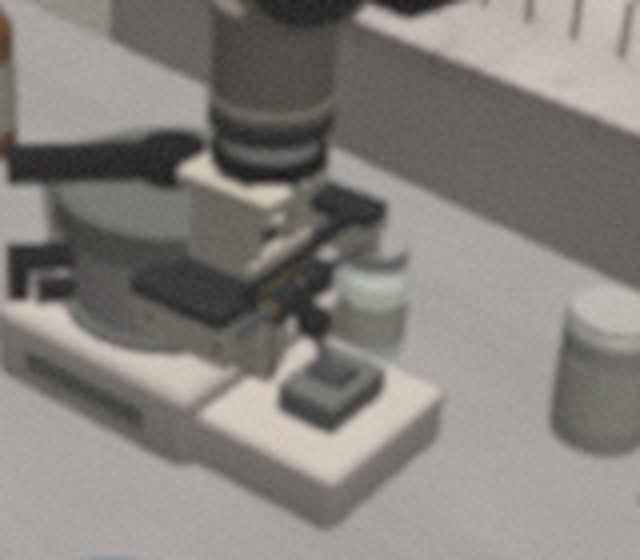

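```bash
python3 -m creep '[[[11,-3,0,0,0,0],[12,1.5,0,0,0,0],[12,1.7,0,0,0,0],[12,1.7,0,0,0,0],[12,1.7,0,0,0,0]]]' && python3 -m creep '[[[8,1.2,0,0,0,0],[8,1.2,0,0,0,0]]]'
```

```text
time: 11.93
tool_pos: [0.5435, -0.1515, 0.3025]
tool_rot: [3.137, -0.002, 1.746]
contact_force: [-1.2, -0.9, 0.2]
opening: 0.0007
time: 12.1
tool_pos: [0.561, -0.1479, 0.305]
tool_rot: [3.135, -0.0, 1.749]
contact_force: [-1.5, 0.2, -0.9]
opening: 0.0005
```

```bash
python3 -m creep '[[[5,0.7,-4,0,0,0],[4,0.6,-3,0,0,0],[0,0,0,0,0,0]]]'; python3 -m creep '[[[3,0.4,-1,0,0,0],[0,0,0,0,0,0]]]'
```

```text
time: 12.35
tool_pos: [0.5706, -0.1456, 0.3003]
tool_rot: [3.136, 0.001, 1.753]
contact_force: [-4.4, -1.8, 1.0]
opening: 0.0005
time: 12.52
tool_pos: [0.5714, -0.1456, 0.3002]
tool_rot: [-3.139, 0.001, 1.754]
contact_force: [-0.6, 0.5, 0.2]
opening: 0.0003
```

```bash
python3 -m creep '[[[3,0.4,0,0,0,0],[3,0.4,0,0,0,0]]]'; python3 -m creep '[[[3,0.4,0,0,0,0],[3,0.4,0,0,0,0]]]'
```

```text
time: 12.68
tool_pos: [0.5743, -0.1453, 0.3]
tool_rot: [-3.127, -0.001, 1.755]
contact_force: [-15.3, -4.3, 9.1]
opening: 0.0003
time: 12.85
tool_pos: [0.5766, -0.1453, 0.3002]
tool_rot: [-3.113, -0.003, 1.755]
contact_force: [-13.9, -2.2, 8.3]
opening: 0.0003
```

At the end stop (15 N). I'll back off, rise and look.

```bash
python3 -m creep '[[[-8,-1,0,0,0,0],[-15,-2,0,0,0,0],[-20,-3,5,0,0,0]]]' && python3 -m creep '[[[-20,-3,30,0,0,0],[-20,-3,35,0,0,0],[-20,-3,35,0,0,0],[-30,-10,10,0,0,0],[-30,-15,0,0,0,0]]]'; python3 - <<'E'
from h import *
cv2.imwrite("pics/s6.png",viewer.read_camera("side"));cv2.imwrite("pics/t6.png",viewer.read_camera("top"))
a=cv2.imread("pics/s6.png")[150:290,225:365];b=cv2.imread("pics/t6.png")[140:280,220:360]
cv2.imwrite("pics/c7.png",cv2.resize(np.hstack([a,b]),None,fx=2.85,fy=2.85,interpolation=2))
s,T=obs();print(s['tool_pos'],s['contact_force'])
th=np.radians(8.1);print([proj('side',[.5663+x*np.cos(th),-.150+x*np.sin(th),.133]) for x in(-.0336,.0336)])
a,b=cv2.imread("pics/top0.png",0),cv2.imread("pics/t6.png",0)
E
```

```text
time: 13.1
tool_pos: [0.5342, -0.1509, 0.3045]
tool_rot: [-3.113, -0.003, 1.757]
contact_force: [-0.4, -0.8, 0.6]
opening: 0.0009
time: 13.52
tool_pos: [0.4105, -0.183, 0.4171]
tool_rot: [-3.113, -0.005, 1.763]
contact_force: [0.3, 0.1, 0.2]
opening: 0.0002
[ 0.40860746 -0.18423143  0.41605754] [ 0.22754182  1.07008883 -0.01864078]
[(np.float64(316.4081231572493), np.float64(231.60472653246347)), (np.float64(330.14638821544384), np.float64(222.0122362055034))]
```

View pics/c7.png

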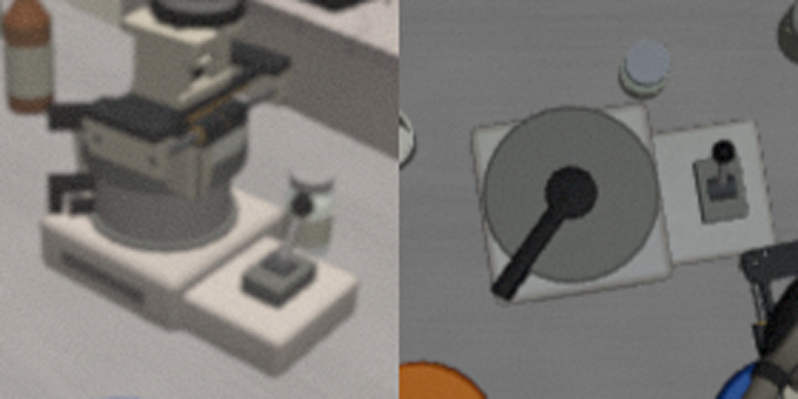

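View pics/t6.png

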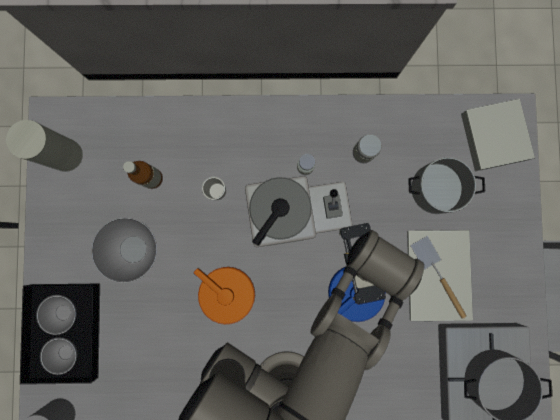

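The pictures show:
- **Switch:** the ball is at side pixel (331,222), against (330,222) predicted for full on.
- **Lid:** its handle covers the bowl's handle (top 258,240).
- **Surroundings:** the bystanders and the orange and blue lids are where they were.

I'll let the arm settle and hand in.

```bash
python3 -m creep '[[[0,0,0,0,0,0],[0,0,0,0,0,0],[0,0,0,0,0,0]]]'; python3 -c "
from cell import robot
print(robot.hand_in())"
```

```text
time: 13.87
tool_pos: [0.4089, -0.1842, 0.4166]
tool_rot: [-3.113, -0.005, 1.757]
contact_force: [-0.2, 0.1, -0.2]
opening: 0.0001
the job is handed in; nothing more can be done
None
```

The lid is screwed home and the start switch is on. I handed the job in at about 13.9 s, with the gripper clear of everything.

- **Lid:** I turned it anticlockwise about 39° by its handle until it dropped, then clockwise to the hard stop. I pressed it home a second time at about 24 N, because I suspected withdrawing had nudged it back. It had not moved.
- **Switch:** only after that, I pushed the lever over to its end stop, at about 15 N.

**Last checks:**
- The lid's rim sits at the home height in the side view.
- The handle measured 142.5–143.8° by image code, against about 143° for home. One reading by eye gave 145.8° and disagreed; I put that down to reading error.
- Right after the drop, the rim read nearer the home height than the dropped height. I took that for the loose lid tilting, and did not check it further.
- The switch ball is within about 1 px of where full on should be.
- The bystanders and the orange and blue lids look unmoved in the top view. I compared them by eye only, and the arm partly covers the blue lid.

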